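# Fetch the spare stopcock plug from the covered rack

### The arm

A 6-joint arm with a two-finger parallel gripper is mounted at the origin on the work surface. World frame = base frame: x ahead of the robot, y to its left, z up, the work surface at z = 0. Lengths are in mm, angles in rad, forces in N, time in s.
With the tool pointing down it reaches from about 400 to 925 mm from the base axis. Payload 3.4 kg.
Tool frame: the origin (TCP) lies midway between the tips of the shut fingers; the grasp point (between the pads) lies 19 mm behind it (grip_depth is the x of the grasp point in the tool frame, in mm); x points along the fingers, z is the direction in which the jaws open and shut, and the axes are right-handed (so a half turn about x gives the same grasp; the last joint's range is limited). The gripper opens to 85 mm and grips with 20 to 120 N. Pads are 22 mm wide; open, the fingers measure 114 mm over their backs; the gripper's body (76 mm by 85 mm) begins 54 mm behind the grasp point. The pads swing forward as they close: fully open they stand 13 mm farther back than shut.
Start: joints at [1.222, 0.307, 1.506, -0, 1.328, -0.073], TCP at [156.606, 553.268, 231.305] pointing down, gripper open.
Joint ranges: [-3.12, 3.12], [-1.05, 2.28], [0.14, 2.33], [-1.42, 4.57], [0.1, 2.73], [-2.68, 2.68]. Speed limits (rad/s): [2.57, 2.57, 3.14, 3.14, 3.14, 3.14].

### API

Orientations are given as a unit quaternion [w, x, y, z].
In Python, from bench import get_state, grab_frame, camera_params, sign_off, grip_depth gives the robot as it stands. The module is installed in compiled form; this text tells all that it offers.
- The arm moves only by the tool carry_out, never from a script. Its argument "moves" is a list of rows, each a list of 7 numbers: the finger opening in mm, from 0 to 85.4, then the shift along the tool's x, y, z in mm, then the turn, a rotation vector about the tool's x, y, z in degrees. In form: [[hand, tx, ty, tz, rx, ry, rz], ...]. A call has 1 to 20 rows; each row shifts and turns the commanded pose from where the row before left it, along the tool's axes as they then stand; what a row does not reach is not made up. A row lasts 1/10 s, in which the tool goes at most 50 mm and 8.59 degrees, less where a joint would pass 70% of its speed; a pose out of reach is approached as far as the arm can. A call with a gripper value outside its range is refused whole. The fingers move at their own pace and stop on an object; the grip force is fixed at half the most. Time passes only in rows, so rows that do not move let the fingers close. It gives the time, the measured TCP pose, the force and the opening at its end, in the units of the state.
- get_state(): the state, without advancing time (a new reading comes with each control period).
- grab_frame(name): name is "scene" or "top" or "wrist"; returns the picture (384x512x3 uint8, red, green, blue); there is no depth.
- camera_params(name): a dict with "K" (3x3 intrinsics, pixels), "xyz" and "rotation" of the camera in the world; the wrist camera has in their place "tool_from_camera" (4x4, takes a point from camera to tool coordinates, whose origin is the TCP and whose axes are the tool frame's). Camera axes: x right, y down, z forward; pixel columns grow to the right and rows downward; lengths in mm; the calibration is good to about 2 mm. A picture is of the moment at which its call begins: read the wrist's pose just before it. camera_params takes no time and is no camera call.
- sign_off(): hands the job in, once; it reports no verdict.
The state is a dict: "time_s": time; "qpos": joint angles; "qvel": joint speeds; "joint_torque": joint torques, N m; "tool_pos": TCP position; "eef_rot": TCP orientation; "contact_force": force on the tool from outside, world axes, zero at the start; "torque": the same for the moment, N m; "finger_gap": opening from 0.0 (shut) to 1.0 (fully open).
Only numpy, scipy, OpenCV 4.12 (cv2) and the standard library are available. Lean on these libraries where they do the work, as an engineer would, in place of code of your own. Each camera call takes 0.05 s, during which the arm holds its last target.

### The job

Slide the loose cover plate along the sloping rack, keeping it on the face, until all three pockets are open, and leave it parked there. Find the T-handled stopcock plug in whichever pocket holds it, lift it out and set it down in the steel tray without dropping it. Leave the other two spares in their pockets and do not disturb the bottle, flask and jar.

Things in the scene. Friction and masses are not known exactly. Their poses are not given: they have to be found in the camera images.
- rack_face (a point): On the face of the fixed white rack, middle of the pocket row. z points square out of the face, x up the slope (away from the robot), y to the left. The face slopes 30 deg from level, facing up and towards the robot. Three pockets 34 mm deep below the face, 120 mm long (x), 70 mm wide (y), at y = -74, 0, 74 mm; 4 mm dividers between them, 16 mm high above the pocket floor.
- rack_park (a point): Middle of the blank solid part of the rack's face, left of the pockets, where the cover is parked: it runs from y = 109 to 274 mm left of the rack_face point. Axes as rack_face. A ledge 10 mm high runs along the face's lower edge (x = -76 to -68 mm), a like stop along its right end (y = -125 to -117 mm from rack_face).
- rack_rod (a point): Middle of a fixed level steel rod, 12 mm thick, 300 mm long, along y over the three pockets, 242 mm above the bench, straight above the pockets' middles, on two uprights behind the rack. It blocks a tool that points straight down at the pockets; one tilted 24 to 30 deg from vertical (30 is square to the face), pointing down and away from the robot, passes below it.
- cover_grip (a point): Grip rib of the loose grey sheet-metal cover plate (about 0.35 kg): upright dark bar in the plate's middle, 90 mm up the slope, 14 mm wide (y), 30 mm high above the plate. The point is mid-rib, 20 mm out from the face. x up the slope, y left, z out of the face. The plate lies on the face, lower edge on the ledge, and slides along y.
- cover: The cover plate with its rib; origin at the centre of its underside, axes as cover_grip. 138 mm (x) by 230 mm (y), 5 mm thick; at first it hides all three pockets. It can slide left only; all pockets are open when it is 224 mm left of rack_face. There it overhangs the rack's left end but lies stable, up to about 265 mm.
- plug_center (a point): Spare stopcock plug, white plastic, 100 mm long, about 60 g: T-bar 50 x 14 x 18 mm at one end, round body tapering 18 to 16 mm, 18 mm round nut at the other end. Point: on the axis, half-way, body 17 mm thick, grip it here across the body. x from T-bar to nut, y along the T-bar. Lies flat in one of the pockets (9 mm above its floor), T-bar against the lower wall, x up the slope.
- stopper_center (a point): Middle of a white plastic stopper, 70 mm long, with a 30 mm hexagonal head and a tapered round body; in another pocket; to be left there.
- fork_center (a point): Middle of a flat white two-pronged fork clip, 92 x 44 x 8 mm; in another pocket; to be left there.
- tray_in (a point): Centre of the inner floor of a shallow fixed steel tray on the bench, 200 x 150 mm outside, 25 mm high, walls 4 mm; z up, x along its 200 mm length, y along its width. The floor inside is 4 mm above the bench.
- bottle: White plastic bottle, 72 mm diameter, 170 mm high; origin at the centre of its base. A bystander.
- flask: Glass conical flask, 82 mm diameter, 130 mm high; origin at the centre of its base. A bystander.
- jar: Small amber jar with white cap, 60 mm diameter, 85 mm high; origin at the centre of its base. A bystander.
Things that resemble listed ones, but are neither listed nor needed, are in the scene too. What is shaped like the part that bears tray_in but blue or pink is not meant.

How it is judged (in metres and radians):
On the way, in this order (a step that is already met when the one before it is completed fails the run):
1. the cover plate lies on the face, slid left clear of the pockets (y of cover_grip in the frame of rack_face above 0.205 m and z of cover_grip in the frame of rack_face between 0.01 and 0.03 m and angle between the z axis of cover_grip and the z axis of rack_face, either way round below 0.1 rad), for 0.2 s.
2. the plug is lifted clear of the rack in the gripper (z of plug_center in the frame of rack_face above 0.03 m and contact force between the fingers and plug above 0.5 N), for 0.2 s.
3. the plug is lowered into the tray while still held (its centre less than 45 mm above the tray floor) (x of plug_center in the frame of tray_in between -0.09 and 0.09 m and y of plug_center in the frame of tray_in between -0.066 and 0.066 m and z of plug_center in the frame of tray_in between 0 and 0.045 m and contact force between the fingers and plug above 0.3 N), for 0.1 s.
At the end, for the whole second after the job is handed in: Plug released and still on the tray floor (centre inside the walls, under 22 mm above it). Cover still, flat on the face, its middle at least 205 mm left of the pocket row's middle (overlapping the last pocket by 20 mm at most). Stopper and fork clip in their pockets, moved less than 40 mm (all of step 1 and x of plug_center in the frame of tray_in between -0.09 and 0.09 m and y of plug_center in the frame of tray_in between -0.066 and 0.066 m and z of plug_center in the frame of tray_in between 0 and 0.022 m and linear speed of each of plug, cover below 0.02 m/s and distance of each of stopper_center, fork_center from where it was at the start of the episode below 0.04 m); the robot touches nothing.
It fails at once if the cover is lifted more than 25 mm off the face (z of cover_grip in the frame of rack_face above 0.045 m).
It fails at once if the stopper or the fork clip is taken out of its pocket (distance of any of stopper_center, fork_center from where it was at the start of the episode above 0.04 m).
It fails at once if the bottle, the flask or the jar is moved more than 30 mm or tipped (distance of any of bottle, flask, jar from where it was at the start of the episode above 0.03 m or angle between any of bottle, flask, jar's own z axis and vertical above 0.4 rad).
It also fails if it takes over 58 s, if anything falls off the work surface, if the arm or the gripper's body presses on something with over 40 N, if the wrist force passes 120 N, or if a joint passes its speed limit or range.

## Working session

There is one attempt and no reset: what is moved stays moved. The work goes in short steps, Python scripts to look and compute and a tool call to move; the robot and the scene stay as the last step left them, time stands still between calls to the robot, and variables do not carry over. Pictures are saved under pics/ and viewed, and the job is handed in when it is done.

Besides the shell and the picture viewer there is one more tool, called after "Emit:" as name([rows], argument=value, ...), one row to a line, values as JSON. carry_out: Moves the arm, as the interface text tells. Its arguments: {"type":"object","properties":{"moves":{"type":"array","items":{"type":"array","items":{"type":"number"}}}},"required":["moves"]}

```bash
mkdir -p pics; python3 - <<'E'
from bench import *
import cv2
s=get_state();print(s)
print(grip_depth if not callable(grip_depth) else grip_depth())
for n in("scene","top","wrist"):
    p=camera_params(n);print(n,p)
    cv2.imwrite(f"pics/{n}0.png",grab_frame(n)[:,:,::-1])
E
```

```text
{'time_s': 0.0, 'qpos': array([ 1.22149182e+00,  3.07573009e-01,  1.50767094e+00, -2.90467230e-05,
        1.32837707e+00, -7.34919835e-02]), 'qvel': array([ 0.00047191, -0.00022273,  0.00159609, -0.00166524,  0.00054247,
       -0.00128639]), 'joint_torque': array([-1.67892238e-03, -4.57518554e+01, -2.51916915e+01, -2.46214968e-04,
        1.35269799e-02,  2.44209943e-06]), 'tool_pos': array([156.38180251, 552.60974757, 230.3819423 ]), 'eef_rot': array([ 0.5633892 , -0.42691774,  0.56458279,  0.4261222 ]), 'contact_force': array([ 0.06417944, -0.33501259,  0.20901669]), 'torque': array([-0.02437339,  0.02541007,  0.04828597]), 'finger_gap': 0.997859292016601}
-18.700000000000003
scene {'K': array([[459.17228293,   0.        , 259.16766772],
       [  0.        , 459.17228293, 192.15338811],
       [  0.        ,   0.        ,   1.        ]]), 'xyz': array([1508.17948996,  -89.12857261, 1042.42913009]), 'rotation': array([-0.30208404,  0.66376255,  0.61952794, -0.29043011])}
top {'K': array([[423.92519354,   0.        , 252.12420893],
       [  0.        , 423.92519354, 186.41262444],
       [  0.        ,   0.        ,   1.        ]]), 'xyz': array([ 281.22102382,  -26.80675003, 1552.24471362]), 'rotation': array([-0.04826955,  0.71393904, -0.69667528,  0.05103589])}
wrist {'K': array([[288.7578066 ,   0.        , 257.66112599],
       [  0.        , 288.7578066 , 191.9463622 ],
       [  0.        ,   0.        ,   1.        ]]), 'tool_from_camera': array([[ 4.96717620e-05, -3.16290343e-01,  9.48662435e-01,
        -1.43121310e+02],
       [-2.07915339e-05, -9.48662437e-01, -3.16290343e-01,
         8.11848303e+01],
       [ 9.99999999e-01, -4.01344851e-06, -5.36978962e-05,
         3.35414421e-01],
       [ 0.00000000e+00,  0.00000000e+00,  0.00000000e+00,
         1.00000000e+00]])}
```

View pics/scene0.png

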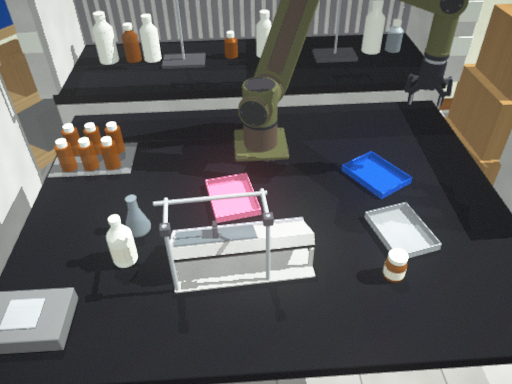

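View pics/top0.png

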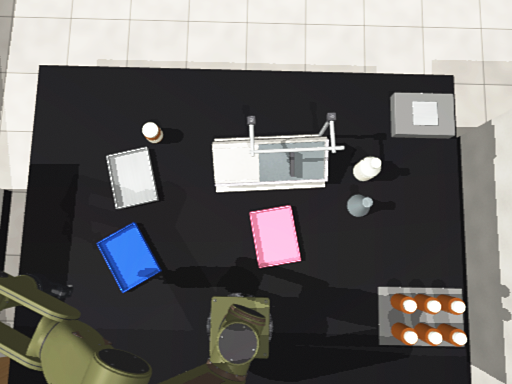

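View pics/wrist0.png

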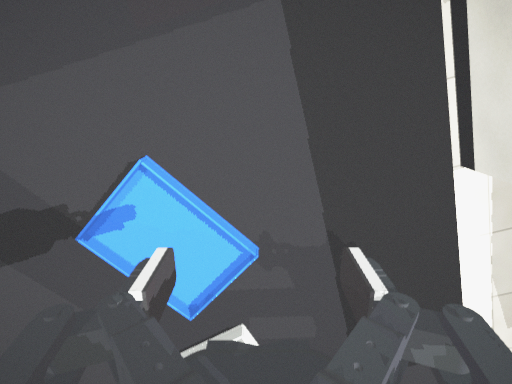

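The scene picture shows the rack at about (240,250), the steel tray at (400,230) and the jar at (396,265). The top picture shows the rack at (270,163), the tray at (132,178), the jar at (152,132), the bottle at (367,168) and the flask at (358,205). I'll zoom in to measure.

```bash
python3 - <<'E'
import cv2
a=cv2.imread("pics/top0.png")
cv2.imwrite("pics/topz.png",cv2.resize(a[105:205,200:350],None,fx=5.3,fy=5.3,interpolation=cv2.INTER_CUBIC))
cv2.imwrite("pics/topz2.png",cv2.resize(a[105:225,90:210],None,fx=5,fy=5,interpolation=cv2.INTER_CUBIC))
a=cv2.imread("pics/scene0.png")
cv2.imwrite("pics/scz.png",cv2.resize(a[180:300,150:330],None,fx=4.4,fy=4.4,interpolation=cv2.INTER_CUBIC))
E
```

```text
(no output)
```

View pics/topz.png

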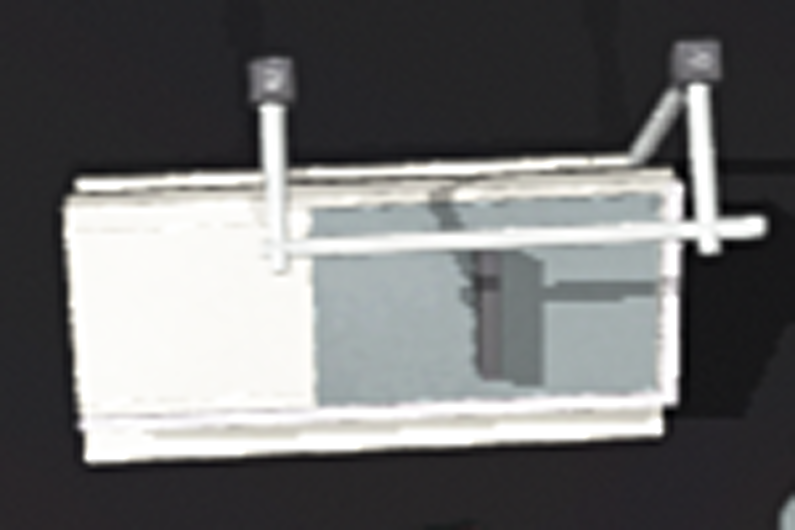

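View pics/topz2.png

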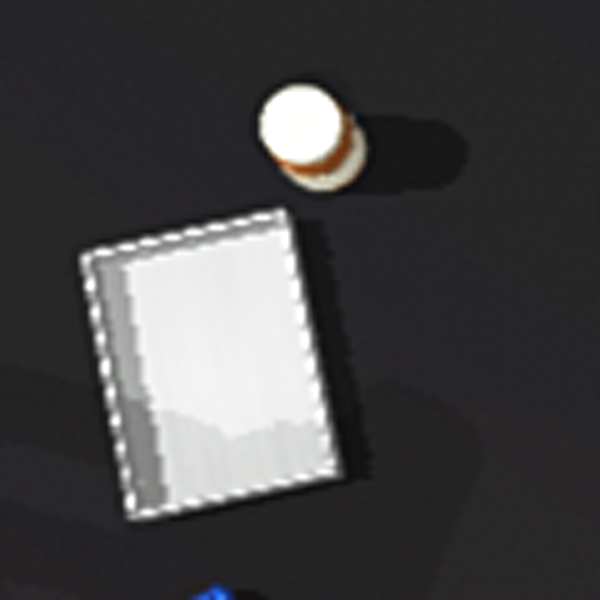

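View pics/scz.png

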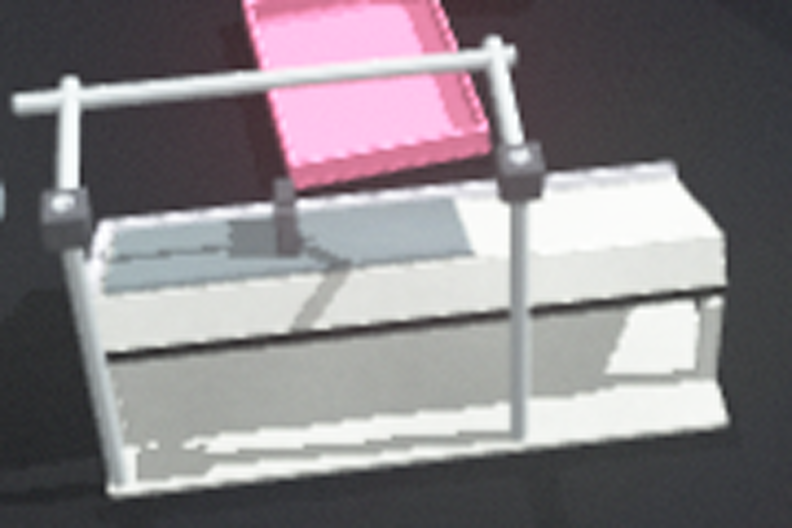

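```bash
cat > h.py <<'E'
import numpy as np, cv2
from scipy.spatial.transform import Rotation as R
from scipy.optimize import least_squares
from bench import *
def quat(q): return R.from_quat(np.r_[q[1:],q[0]])
def cam(n,s=None):
    p=camera_params(n)
    if n!="wrist":
        return p["K"],quat(p["rotation"]).as_matrix(),np.array(p["xyz"])
    T=p["tool_from_camera"];s=s or get_state();Rt=quat(s["eef_rot"]).as_matrix()
    return p["K"],Rt@T[:3,:3],Rt@T[:3,3]+s["tool_pos"]
def proj(c,P):
    K,Rc,t=c;q=(np.atleast_2d(P)-t)@Rc@K.T
    return q[:,:2]/q[:,2:]
def onplane(c,uv,z):
    K,Rc,t=c;d=Rc@np.linalg.inv(K)@np.r_[uv,1]
    return t+d*(z-t[2])/d[2]
def rackRT(v): # x,y,z,yaw
    return (R.from_euler('z',v[3])*R.from_euler('y',-np.pi/6)).as_matrix(),np.array(v[:3])
E
python3 - <<'E'
from h import *
ct,cs=cam("top"),cam("scene")
T=lambda u,v:np.array([u/5.3+200,v/5.3+105])-.4
S=lambda u,v:np.array([u/4.4+150,v/4.4+180])-.4
obs=[(ct,T(313,405),(-68,115,5)),(ct,T(310,208),(70,115,5)),(ct,T(660,402),(-68,-115,5)),(ct,T(662,195),(70,-115,5)),
(cs,S(472,255),(70,115,5)),(cs,S(108,292),(70,-115,5)),(cs,S(453,198),(-68,115,5)),(cs,S(284,180),(45,0,35)),
(ct,T(488,380),(-45,0,35)),
(ct,T(271,250),'L'),(ct,T(766,226),'R'),(cs,S(515,52),'L'),(cs,S(15,103),'R')]
def res(v):
    Rm,t=rackRT(v);o=[]
    for c,uv,p in obs:
        if isinstance(p,str):
            d=150*(1 if p=='L' else -1); P=np.array([t[0],t[1],242])+d*Rm[:,1]
        else: P=Rm@np.array(p)+t
        o.append(proj(c,P)[0]-uv)
    return np.concatenate(o)
r=least_squares(res,[350,-80,130,0],loss='soft_l1')
print(r.x,np.degrees(r.x[3]));print(res(r.x).reshape(-1,2).round(1))
np.save("rack.npy",r.x)
# tray rim z=25
C=[(83,257),(285,212),(340,477),(130,520)]
P=np.array([onplane(ct,np.array([u/5+90,v/5+105])-.4,25) for u,v in C]);print(P.round(0),P.mean(0))
print(np.linalg.norm(np.diff(P,axis=0),axis=1))
d=(P[1]+P[0]-P[2]-P[3]);print("tray x-axis yaw",np.degrees(np.arctan2(d[1],d[0])))
print("jar",onplane(ct,np.array([302/5+90,125/5+105]),85))
for n,(u,v),z in(("flask",(368,202),130),("bottle",(374,162),170)):print(n,onplane(ct,np.array([u,v]),z))
E
```

```text
[ 581.05296572 -166.96027106   92.75639352  -62.76426102] -3596.127260954244
[[ 1.  -0. ]
 [ 0.4 -0.3]
 [ 0.  -2.2]
 [ 0.8 -0.6]
 [ 0.5 -0.4]
 [-1.4 -0.1]
 [ 0.1  0.2]
 [ 0.2  8. ]
 [ 1.2  0.3]
 [-1.7  1.8]
 [-0.4  2.4]
 [ 0.3  0.4]
 [ 1.  -0.5]]
[[597. 508.  25.]
 [634. 362.  25.]
 [439. 310.  25.]
 [404. 460.  25.]] [518.62615275 409.96595841  25.        ]
[150.70777488 201.60851402 153.47903105]
tray x-axis yaw 14.345437505690093
jar [682.51112745 336.63046477  85.        ]
flask [ 439.1039545  -422.31823568  130.        ]
bottle [ 568.89666836 -433.07749449  170.        ]
```

```bash
python3 - <<'E'
from h import *
ct,cs=cam("top"),cam("scene")
T=lambda u,v:np.array([u/5.3+200,v/5.3+105])-.4
S=lambda u,v:np.array([u/4.4+150,v/4.4+180])-.4
obs=[(ct,T(313,405),(-68,115,5)),(ct,T(310,208),(70,115,5)),(ct,T(660,402),(-68,-115,5)),(ct,T(662,195),(70,-115,5)),
(cs,S(472,255),(70,115,5)),(cs,S(108,292),(70,-115,5)),(cs,S(453,198),(-68,115,5)),(cs,S(284,180),(-45,0,35)),
(ct,T(488,380),(-45,0,35)),
(ct,T(271,250),'L'),(ct,T(766,226),'R'),(cs,S(515,52),'L'),(cs,S(15,103),'R')]
def res(v):
    Rm,t=rackRT(v);o=[]
    for c,uv,p in obs:
        if isinstance(p,str):
            d=150*(1 if p=='L' else -1); P=np.array([t[0]+v[4],t[1],242])+d*Rm[:,1]
        else: P=Rm@np.array(p)+t
        o.append(proj(c,P)[0]-uv)
    return np.concatenate(o)
r=least_squares(res,[580,-167,93,0.067,0],loss='soft_l1')
print(r.x,np.degrees(r.x[3]));print(res(r.x).reshape(-1,2).round(1))
np.save("rack.npy",r.x)
Rm,t=rackRT(r.x)
# target tool frame over rib: x=-face normal, z along face y
X=-Rm[:,2];Z=Rm[:,1];Y=np.cross(Z,X)
for sg in(1,-1):
    M=np.c_[X,sg*Y,sg*Z];s=get_state();M0=quat(s["eef_rot"]).as_matrix()
    print(sg,(R.from_matrix(M0.T@M).as_rotvec(degrees=True)).round(1))
print("tool now axes\n",M0.round(2))
print("park grip",Rm@[0,224,20]+t)
E
```

```text
[ 5.79589526e+02 -1.66897636e+02  9.09248874e+01  6.56100407e-02
  6.18188930e+00] 3.759178428346069
[[ 0.9  0.4]
 [ 0.4  0.2]
 [-0.1 -1.6]
 [ 0.7  0. ]
 [ 0.5 -0.3]
 [-1.3 -0.1]
 [ 0.2  0.3]
 [-0.1  0.4]
 [ 1.1  0.8]
 [-1.7  0.3]
 [-0.4  1.1]
 [ 0.5  1.6]
 [ 0.8  0.6]]
1 [-19.1  -5.2 -29.7]
-1 [155.5 -41.7   7.3]
tool now axes
 [[-0.   -0.96  0.27]
 [-0.    0.27  0.96]
 [-1.    0.   -0.  ]]
park grip [554.92493476  55.96478362 108.24539545]
```

```bash
cat >> h.py <<'E'
def plan(pts,Rt=None):
    s=get_state();M=quat(s["eef_rot"]).as_matrix() if Rt is None else Rt;p=s["tool_pos"]
    for q in pts:
        d=M.T@(np.array(q)-p);print("to",np.round(q,0),"tool shift",d.round(1),"len",np.linalg.norm(d).round(0));p=np.array(q)
def rackpose():
    Rm,t=rackRT(np.load("rack.npy"));X=-Rm[:,2];Z=Rm[:,1]
    return Rm,t,np.c_[X,np.cross(Z,X),Z]
E
python3 -c "
from h import *
plan([(430,270,260),(490,0,260)])"
```

```text
to [430 270 260] tool shift [ -29.1 -340.2 -197.6] len 395.0
to [490   0 260] tool shift [   0.4 -131.3 -243.5] len 277.0
```

Emit:
carry_out([
  [85,-3,-34,-20,0,0,0],
  [85,-3,-34,-20,0,0,0],
  [85,-3,-34,-20,0,0,0],
  [85,-3,-34,-20,0,0,0],
  [85,-3,-34,-20,0,0,0],
  [85,-3,-34,-20,0,0,0],
  [85,-3,-34,-20,0,0,0],
  [85,-3,-34,-20,0,0,0],
  [85,-3,-34,-20,0,0,0],
  [85,-3,-34,-20,0,0,0],
  [85,0,-19,-35,0,0,0],
  [85,0,-19,-35,0,0,0],
  [85,0,-19,-35,0,0,0],
  [85,0,-19,-35,0,0,0],
  [85,0,-19,-35,0,0,0],
  [85,0,-19,-35,0,0,0],
  [85,0,-19,-35,0,0,0],
])

```text
time_s: 1.85
tool_pos: [490.4, -5.3, 261.2]
eef_rot: [0.564, -0.426, 0.564, 0.427]
contact_force: [1.0, 0.7, 0.4]
finger_gap: 0.994
```

```bash
cat > rot.py <<'E'
from h import *
s=get_state();Rm,t,M=rackpose();M0=quat(s["eef_rot"]).as_matrix()
print(s["time_s"],s["tool_pos"].round(1),s["contact_force"].round(1),s["finger_gap"],"rot",R.from_matrix(M0.T@M).as_rotvec(degrees=True).round(2))
print("facecoords",(Rm.T@(s["tool_pos"]-t)).round(1))
E
python3 rot.py; python3 -c "
from h import *
Rm,t,M=rackpose();plan([Rm@[0,0,120]+t,Rm@[0,0,10]+t],M)"
```

```text
1.85 [490.4  -5.3 261.2] [1.  0.7 0.4] 0.9937588242348026 rot [-19.12  -5.12 -29.72]
facecoords [ 17.2 167.  186.6]
to [ 520. -171.  195.] tool shift [  66.6   17.2 -167. ] len 181.0
to [ 575. -167.  100.] tool shift [110.  -0.  -0.] len 110.0
```

Emit:
carry_out([
  [85,0,0,0,-3.82,-1.02,-5.94],
  [85,0,0,0,-3.82,-1.02,-5.94],
  [85,0,0,0,-3.82,-1.02,-5.94],
  [85,0,0,0,-3.82,-1.02,-5.94],
  [85,0,0,0,-3.82,-1.02,-5.94],
  [85,13.3,3.4,-33.4,0,0,0],
  [85,13.3,3.4,-33.4,0,0,0],
  [85,13.3,3.4,-33.4,0,0,0],
  [85,13.3,3.4,-33.4,0,0,0],
  [85,13.3,3.4,-33.4,0,0,0],
  [85,0,0,0,0,0,0],
])

```text
time_s: 2.95
tool_pos: [520.7, -173.4, 193.9]
eef_rot: [-0.601, 0.623, -0.335, -0.372]
contact_force: [0.6, -0.3, -0.5]
finger_gap: 0.993
```

```bash
python3 rot.py; cat > wl.py <<'E'
import sys
from h import *
s=get_state();c=cam("wrist",s);im=grab_frame("wrist")[:,:,::-1].copy()
cv2.imwrite(f"pics/{sys.argv[1]}raw.png",im)
Rm,t,M=rackpose()
yo=float(sys.argv[2]) if len(sys.argv)>2 else 0
for P in [(x,yo+y,35) for x in(-45,45) for y in(-7,7)]+[(x,yo+y,5) for x in(-68,70) for y in(-115,115)]+[(x,y,0) for x in(-60,60) for y in(-109,-39,-35,35,39,109)]:
    u,v=proj(c,Rm@np.array(P)+t)[0]
    if abs(u)<2000 and abs(v)<2000: cv2.drawMarker(im,(int(round(u)),int(round(v))),(0,0,255) if P[2] else (0,200,0),cv2.MARKER_CROSS,7,1)
cv2.imwrite(f"pics/{sys.argv[1]}.png",cv2.resize(im,(768,576)))
E
python3 wl.py w1
```

```text
2.95 [ 520.7 -173.4  193.9] [ 0.6 -0.3 -0.5] 0.992530961448479 rot [-0.23 -0.18 -0.06]
facecoords [  0.2  -2.6 118.8]
```

View pics/w1.png

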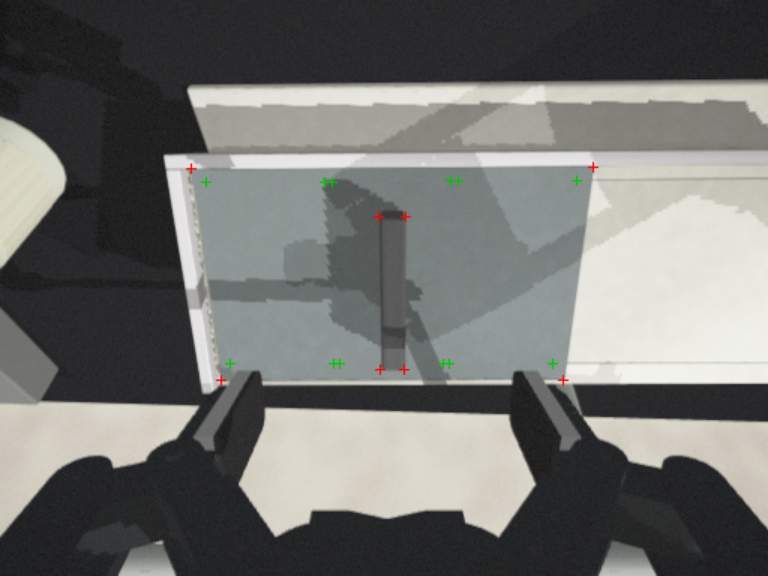

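The projected model (crosses) lies on the plate corners and on the rib (380–406, 215–370) to within about 2 px. I'll descend onto the rib.

Emit:
carry_out([
  [85,20,0,2.6,0,0,0],
  [85,20,0,0,0,0,0],
  [85,20,0,0,0,0,0],
  [85,20,0,0,0,0,0],
  [85,15,0,0,0,0,0],
  [85,10,0,0,0,0,0],
  [85,3,0,0,0,0,0],
  [40,0,0,0,0,0,0],
  [30,0,0,0,0,0,0],
  [20,0,0,0,0,0,0],
  [0,0,0,0,0,0,0],
  [0,0,0,0,0,0,0],
  [0,0,0,0,0,0,0],
])

```text
time_s: 4.3
tool_pos: [577.8, -160.6, 109.0]
eef_rot: [-0.597, 0.622, -0.342, -0.374]
contact_force: [-3.5, -2.9, 5.6]
finger_gap: 0.15
```

```bash
python3 rot.py;python3 wl.py w2
```

```text
4.3 [ 577.8 -160.6  109. ] [-3.5 -2.9  5.6] 0.1501436894009117 rot [-0.23 -0.57 -0.83]
facecoords [ 7.9  6.4 16.3]
```

View pics/w2.png

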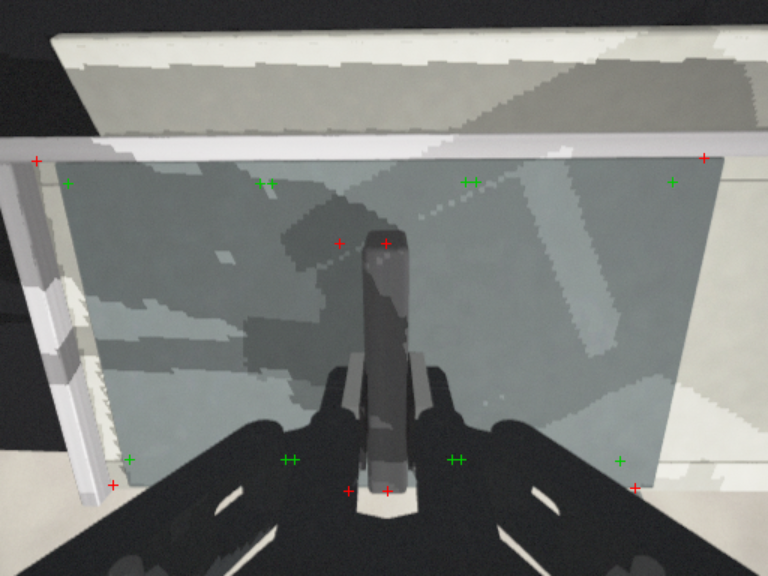

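The rib is in the jaws, opening 13 mm, and it has shifted about 6 mm left. The plate still lies flat. I'll start the slide slowly.

Emit:
carry_out([
  [0,0,0,5,0,0,0],
  [0,0,0,10,0,0,0],
  [0,0,0,10,0,0,0],
])

```text
time_s: 4.65
tool_pos: [577.1, -137.0, 109.6]
eef_rot: [-0.598, 0.622, -0.342, -0.372]
contact_force: [-6.7, -6.5, 7.7]
finger_gap: 0.151
```

```bash
python3 rot.py;python3 wl.py w3 30
```

```text
4.65 [ 577.1 -137.   109.6] [-6.7 -6.5  7.7] 0.15095976320355034 rot [-0.3  -0.73 -0.72]
facecoords [ 8.9 30.  16.4]
```

View pics/w3.png

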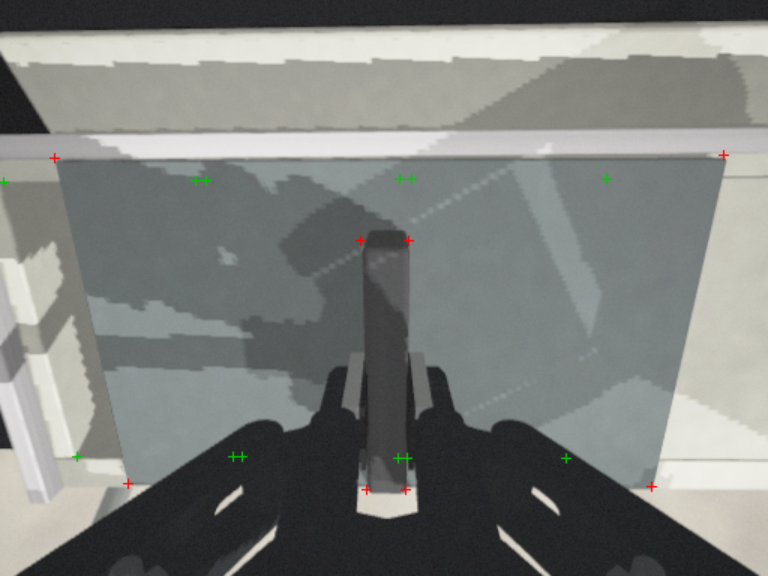

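The plate follows and stays flat, at y≈30. I'll continue to y≈226.

Emit:
carry_out([
  [0,0,0,14,0,0,0],
  [0,0,0,14,0,0,0],
  [0,0,0,14,0,0,0],
  [0,0,0,14,0,0,0],
  [0,0,0,14,0,0,0],
  [0,0,0,14,0,0,0],
  [0,0,0,14,0,0,0],
])

```text
time_s: 5.4
tool_pos: [572.6, -39.6, 110.9]
eef_rot: [-0.598, 0.624, -0.341, -0.371]
contact_force: [-12.4, -13.3, 19.2]
finger_gap: 0.147
```

```bash
python3 rot.py;python3 wl.py w4 128
```

```text
5.4 [572.6 -39.6 110.9] [-12.4 -13.3  19.2] 0.1469159252947484 rot [-0.27 -0.82 -0.45]
facecoords [ 11.1 127.4  16.6]
```

View pics/w4.png

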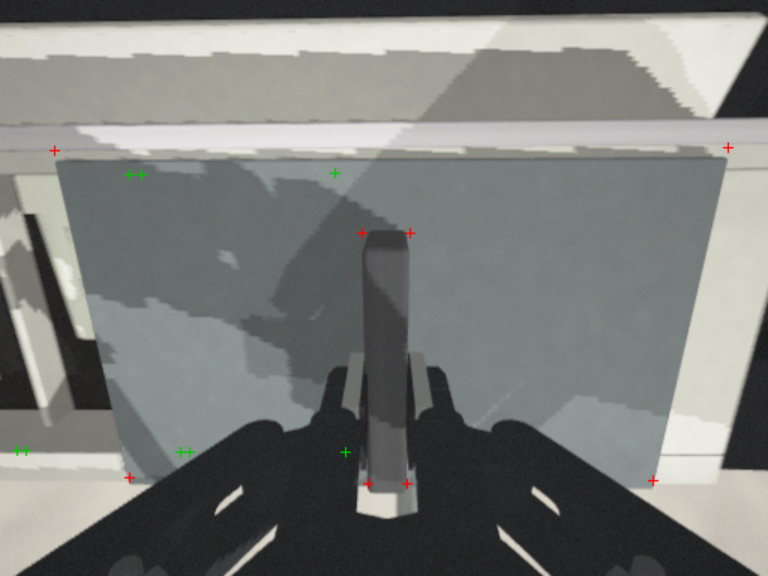

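The plate is at y≈128, flat, with a 2–3 mm gap at the ledge. The pressing force is growing, so I'll ease outward and slightly downslope over the rest.

Emit:
carry_out([
  [0,-2,0.5,10,0,0,0],
  [0,-1,0.5,14,0,0,0],
  [0,-1,0.5,14,0,0,0],
  [0,0,0.5,14,0,0,0],
  [0,-0.5,0.5,14,0,0,0],
  [0,0,0.5,14,0,0,0],
  [0,-0.5,0.5,14,0,0,0],
  [0,0,0,5,0,0,0],
  [0,0,0,0,0,0,0],
])

```text
time_s: 6.35
tool_pos: [561.0, 62.6, 110.8]
eef_rot: [-0.598, 0.622, -0.34, -0.374]
contact_force: [3.6, 2.4, -0.2]
finger_gap: 0.146
```

```bash
python3 rot.py;python3 wl.py w5 227
```

```text
6.35 [561.   62.6 110.8] [ 3.6  2.4 -0.2] 0.14607547754313557 rot [-0.19 -0.42 -0.73]
facecoords [  6.9 230.2  18.9]
```

View pics/w5.png

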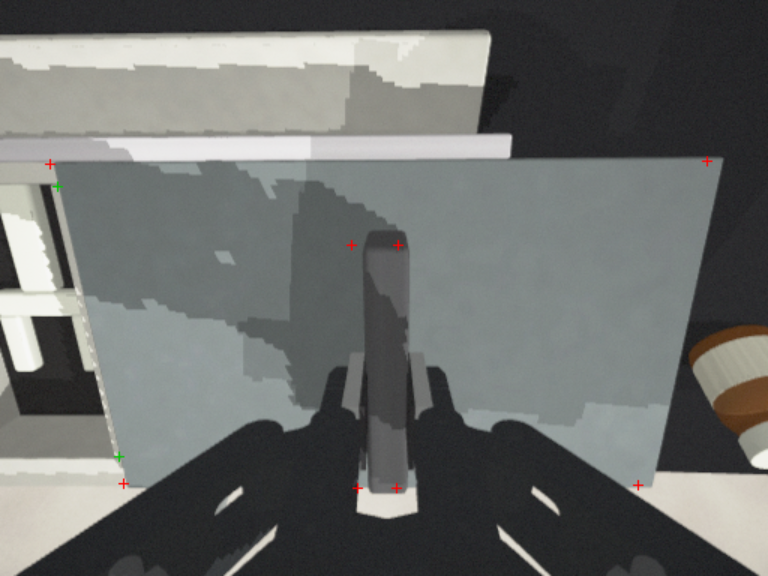

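The plate is parked at y≈230, flat and seated on the ledge. I'll release it and withdraw, then look over the pockets.

Emit:
carry_out([
  [30,0,0,0,0,0,0],
  [50,0,0,0,0,0,0],
  [85,0,0,0,0,0,0],
  [85,0,0,0,0,0,0],
  [85,-15,0,0,0,0,0],
  [85,-30,0,0,0,0,0],
  [85,-35,0,0,0,0,0],
  [85,-40,0,0,0,0,0],
  [85,0,0,-38,0,0,0],
  [85,0,0,-38,0,0,0],
  [85,0,0,-38,0,0,0],
  [85,0,0,-38,0,0,0],
  [85,0,0,-38,0,0,0],
  [85,0,0,-38,0,0,0],
  [85,0,0,0,0,0,0],
])

```text
time_s: 7.9
tool_pos: [515.5, -174.6, 216.5]
eef_rot: [-0.598, 0.621, -0.343, -0.372]
contact_force: [-0.8, 0.5, 1.0]
finger_gap: 0.995
```

```bash
python3 rot.py;python3 wl.py w6 230; python3 -c "
from h import *
a=grab_frame('top')[:,:,::-1];cv2.imwrite('pics/top1.png',cv2.resize(a[105:225,150:350],None,fx=4,fy=4))"
```

```text
7.9 [ 515.5 -174.6  216.5] [-0.8  0.5  1. ] 0.994902886501941 rot [-0.52 -0.79 -0.78]
facecoords [  7.   -3.5 141. ]
```

View pics/w6.png

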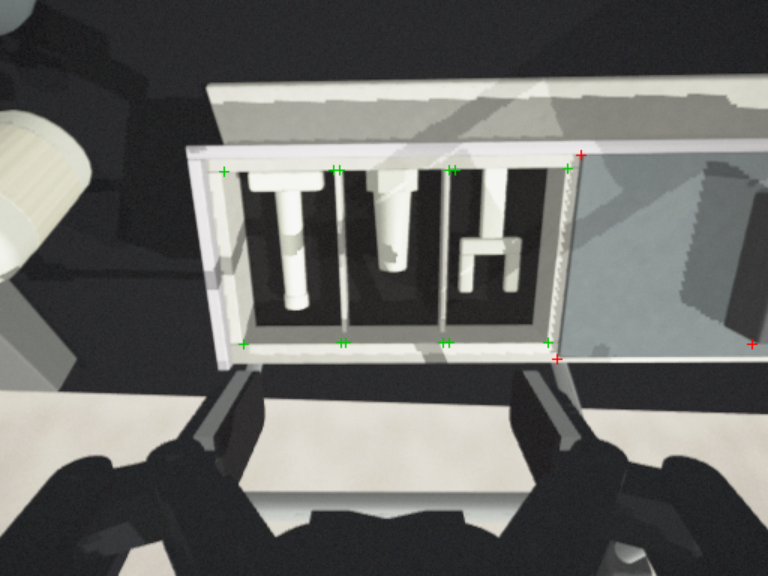

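View pics/top1.png

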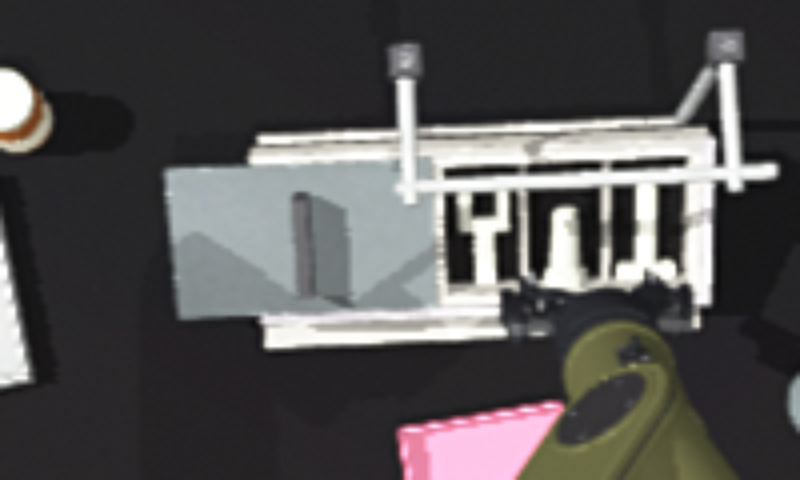

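The plug, with its T-bar at (286,182) and nut at (296,300), is in the right pocket. The stopper is in the middle pocket and the fork in the left. The cover is flat on the face.

```bash
python3 - <<'E'
import cv2
a=cv2.imread("pics/w6raw.png");cv2.imwrite("pics/w6z.png",cv2.resize(a[95:245,130:250],None,fx=4.8,fy=4,interpolation=cv2.INTER_CUBIC)[:600])
E
cat > pl.py <<'E'
from h import *
s=get_state();K,Rc,tc=cam("wrist",s);Rm,t,M=rackpose()
def f(u,v,z):
    d=Rm.T@Rc@np.linalg.inv(K)@np.array([u/1.5,v/1.5,1]);o=Rm.T@(tc-t);return (o+d*(z-o[2])/d[2]).round(1)
for n,u,v,z in [("Tleft",249,190,-16),("Tright",323,190,-16),("Tlow",286,172,-16),("bodyTopL",277,195,-25),("bodyTopR",301,195,-25),("bodyEndL",286,290,-25),("bodyEndR",307,290,-25),("nutEnd",296,308,-25),
 ("pocket UR",333,170,0),("wallR",224,172,0),("wallRb",243,343,0),("divb",342,326,-18)]: print(n,f(u,v,z))
E
python3 pl.py
```

```text
Tleft [-49.2 -93.  -16. ]
Tright [-48.8 -42.5 -16. ]
Tlow [-60.9 -66.8 -16. ]
bodyTopL [-44.9 -76.5 -25. ]
bodyTopR [-44.8 -59.6 -25. ]
bodyEndL [ 25.3 -75.6 -25. ]
bodyEndR [ 25.4 -59.7 -25. ]
nutEnd [ 39.8 -69.1 -25. ]
pocket UR [-62.6 -33.1   0. ]
wallR [ -61.8 -102.7    0. ]
wallRb [  57.3 -103.4    0. ]
divb [ 51.8 -33.6 -18. ]
```

View pics/w6z.png

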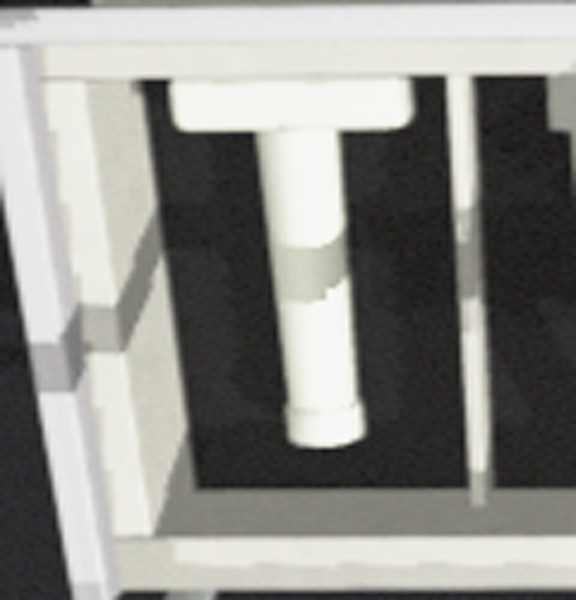

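The pose had shifted since that picture was taken, so I'll take a fresh one with its own pose.

```bash
python3 rot.py; python3 wl.py w7 230; python3 rot.py
```

```text
8.0 [ 513.7 -169.9  215.2] [-0.2  0.3 -0.2] 0.9942147757389799 rot [-0.44 -0.48 -0.97]
facecoords [  5.    1.4 140.6]
8.05 [ 513.4 -168.6  215. ] [-0.1  0.4 -0.3] 0.9933888912524735 rot [-0.37 -0.42 -0.99]
facecoords [  4.7   2.7 140.5]
```

View pics/w7.png

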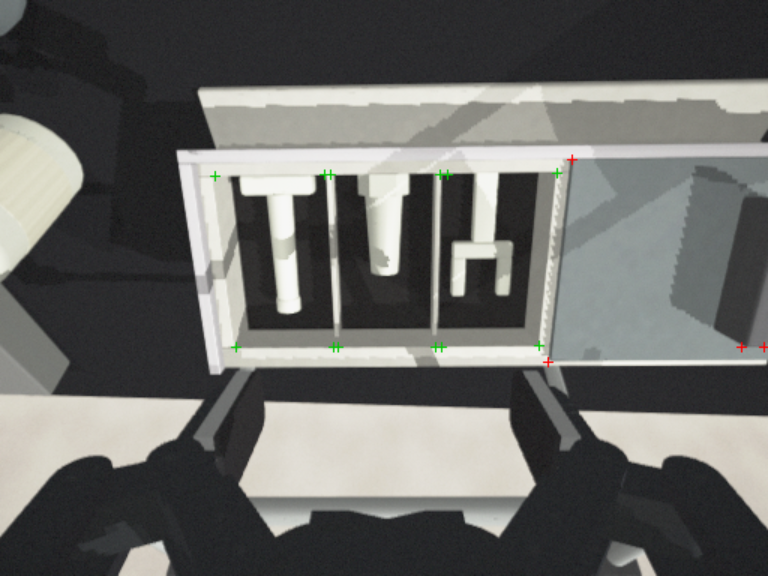

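The arm settles slowly, over several rows, which explains the earlier offsets. Corrected, the plug sits at face (-10, -72.6, -25). I'll move above it with the jaws at 32 mm and let the arm settle.

Emit:
carry_out([
  [32,10,3,-16,-0.35,-0.4,-0.95],
  [32,10,3,-15,0,0,0],
  [32,10,3,-15,0,0,0],
  [32,15,3,-15,0,0,0],
  [32,15,2,-15,0,0,0],
  [32,10,0,0,0,0,0],
  [32,0,0,0,0,0,0],
  [32,0,0,0,0,0,0],
  [32,0,0,0,0,0,0],
  [32,0,0,0,0,0,0],
  [32,0,0,0,0,0,0],
  [32,0,0,0,0,0,0],
  [32,0,0,0,0,0,0],
])

```text
time_s: 9.35
tool_pos: [550.3, -235.5, 158.9]
eef_rot: [-0.596, 0.618, -0.349, -0.375]
contact_force: [0.1, 0.4, -0.4]
finger_gap: 0.373
```

```bash
python3 rot.py; python3 wl.py w8 230; python3 rot.py
```

```text
9.35 [ 550.3 -235.5  158.9] [ 0.1  0.4 -0.4] 0.37303601703605666 rot [-0.66 -0.94 -1.6 ]
facecoords [  4.8 -66.5  75.7]
9.4 [ 550.3 -235.5  158.8] [-1.   0.5  0.2] 0.37208081486790573 rot [-0.66 -0.93 -1.6 ]
facecoords [  4.8 -66.5  75.7]
```

View pics/w8.png

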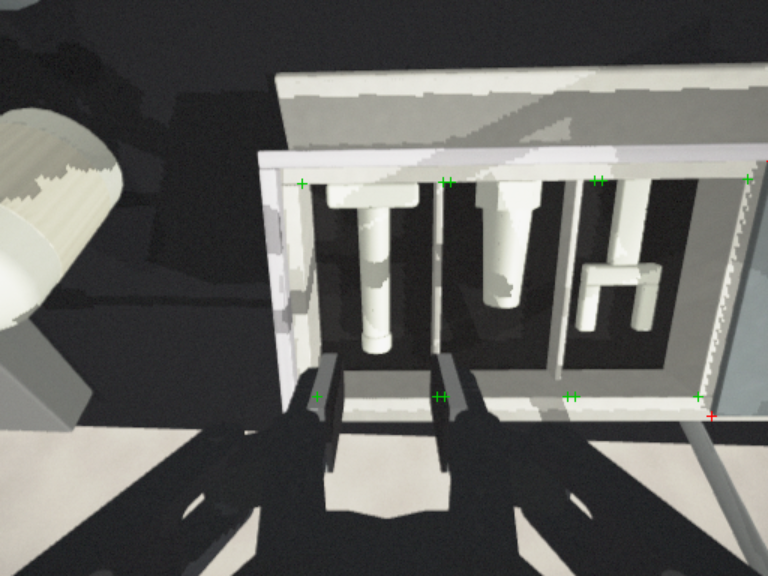

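Emit:
carry_out([
  [32,5,5,-2,-0.66,-0.93,-1.6],
  [32,5,5,-2,0,0,0],
  [32,5,4.8,-2,0,0,0],
  [32,0,0,0,0,0,0],
  [32,0,0,0,0,0,0],
  [32,0,0,0,0,0,0],
])

```text
time_s: 10.0
tool_pos: [554.8, -233.9, 149.8]
eef_rot: [-0.596, 0.617, -0.35, -0.376]
contact_force: [-0.3, 1.2, 0.1]
finger_gap: 0.375
```

```bash
python3 rot.py
```

```text
10.0 [ 554.8 -233.9  149.8] [-0.3  1.2  0.1] 0.37518477419209273 rot [-0.77 -0.88 -1.81]
facecoords [  4.2 -65.2  65.5]
```

```bash
python3 -c "
from h import *
s=get_state();print(s['qpos'].round(3),s['qvel'].round(4),s['joint_torque'].round(1))
a=grab_frame('top')[:,:,::-1];cv2.imwrite('pics/top2.png',cv2.resize(a[100:380,150:400],None,fx=2.14,fy=2.14))
a=grab_frame('scene')[:,:,::-1];cv2.imwrite('pics/sc2.png',cv2.resize(a[0:300,100:400],None,fx=2,fy=2))"; python3 rot.py
```

```text
[-0.658  0.28   1.932  0.552  0.611 -2.683] [-0.0014 -0.0058 -0.002   0.0002  0.0014  0.0001] [  0.  -38.7 -20.1   1.5  -1.3  -0. ]
10.1 [ 554.9 -234.   150. ] [ 0.7 -0.8  0.6] 0.3789515161638751 rot [-0.76 -0.89 -1.8 ]
facecoords [  4.4 -65.3  65.7]
```

View pics/top2.png

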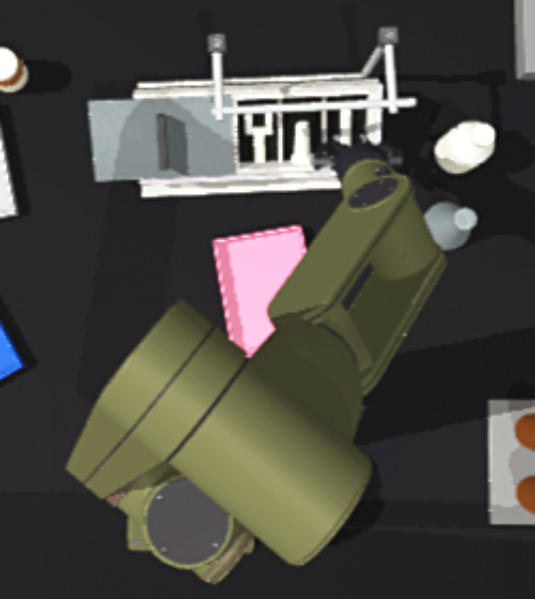

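View pics/sc2.png

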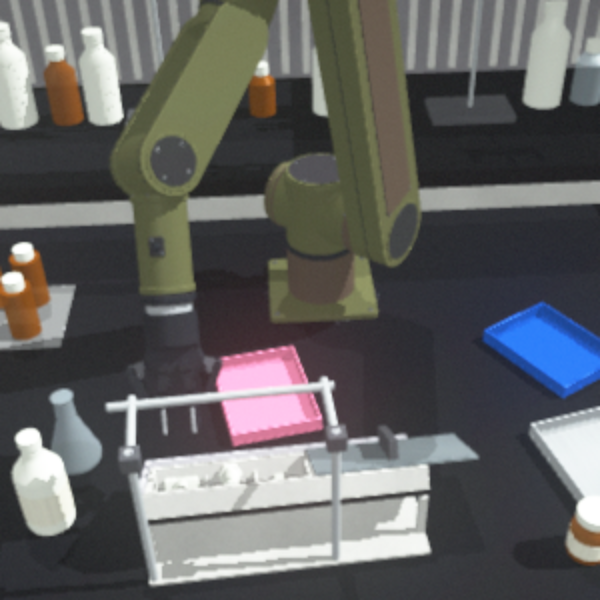

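Joint 6 is at its limit (-2.68), so the last turns and shifts weren't reached. I'll back it off by yawing the tool about 6° around its own axis, which is harmless for a round body.

Emit:
carry_out([
  [32,-2,0,0,3,0,0],
  [32,0,0,0,3,0,0],
  [32,0,0,0,0,0,0],
  [32,0,0,0,0,0,0],
])

```text
time_s: 10.5
tool_pos: [553.9, -234.0, 151.8]
eef_rot: [0.627, -0.586, 0.369, 0.357]
contact_force: [-0.2, -0.2, 0.5]
finger_gap: 0.374
```

```bash
python3 rot.py; python3 -c "
from h import *
print(get_state()['qpos'].round(3))
s=get_state();Rm,t,M=rackpose();M0=quat(s['eef_rot']).as_matrix()
M=M@R.from_euler('x',5.5,degrees=True).as_matrix()
print('rot',R.from_matrix(M0.T@M).as_rotvec(degrees=True).round(2)); plan([Rm@[-10,-72.6,60]+t,Rm@[-10,-72.6,-30.5]+t],M)"
```

```text
10.5 [ 553.9 -234.   151.8] [-0.2 -0.2  0.5] 0.37391046386544646 rot [-6.69 -0.99 -1.75]
facecoords [  4.4 -65.2  67.8]
[-0.659  0.276  1.932  0.55   0.616 -2.577]
rot [-1.19 -1.07 -1.7 ]
to [ 546. -242.  138.] tool shift [ 7.8 13.6 -8.7] len 18.0
to [ 591. -239.   60.] tool shift [90.5  0.   0. ] len 90.0
```

Emit:
carry_out([
  [32,2,4,-3,0,-0.5,-0.85],
  [32,2,5,-3,0,-0.5,-0.85],
  [32,4,4.6,-2.7,0,0,0],
  [32,0,0,0,0,0,0],
  [32,0,0,0,0,0,0],
  [32,0,0,0,0,0,0],
])

```text
time_s: 11.1
tool_pos: [549.1, -239.5, 142.1]
eef_rot: [0.634, -0.586, 0.36, 0.354]
contact_force: [0.9, 0.9, 0.9]
finger_gap: 0.376
```

```bash
python3 rot.py; python3 -c "
from h import *
print(get_state()['qpos'].round(3))
s=get_state();Rm,t,M=rackpose();M0=quat(s['eef_rot']).as_matrix()
plan([Rm@[-10,-72.6,60]+t,Rm@[-10,-72.6,-30.5]+t])"; python3 wl.py w9 230
```

```text
11.1 [ 549.1 -239.5  142.1] [0.9 0.9 0.9] 0.3761657028272378 rot [-6.93 -0.35 -0.59]
facecoords [ -4.9 -70.4  61.9]
[-0.692  0.291  1.956  0.633  0.598 -2.683]
to [ 546. -242.  138.] tool shift [ 2.   4.8 -2.7] len 6.0
to [ 591. -239.   60.] tool shift [90.5 -0.9  0.6] len 90.0
```

View pics/w9.png

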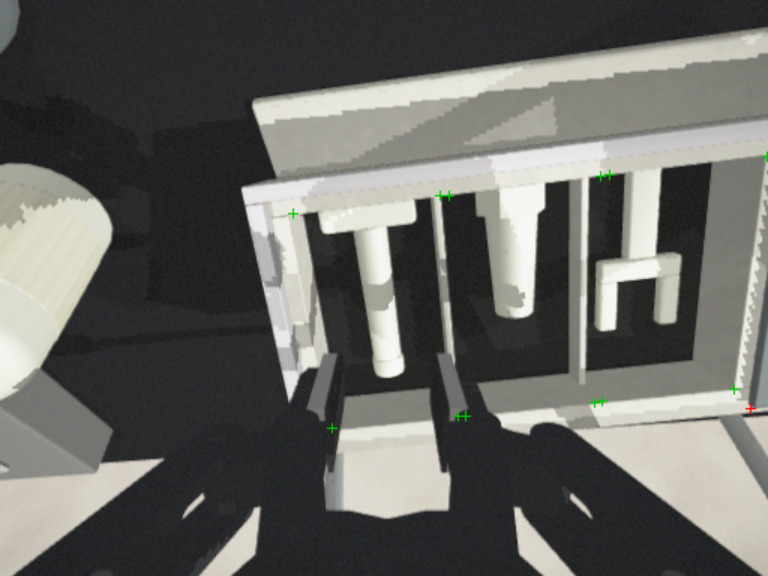

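Joint 6 is at its limit again, so I'll back out and use the half-turned grasp, which puts joint 6 near +0.46.

Emit:
carry_out([
  [32,-25,0,0,4,0,0],
  [32,-25,0,0,8,0,0],
  [32,0,0,0,8,0,0],
  [32,0,0,0,8,0,0],
  [32,0,0,0,8,0,0],
  [32,0,0,0,8,0,0],
  [32,0,0,0,8,0,0],
  [32,0,0,0,8,0,0],
  [32,0,0,0,8,0,0],
  [32,0,0,0,8,0,0],
  [32,0,0,0,8,0,0],
  [32,0,0,0,8,0,0],
  [32,0,0,0,8,0,0],
  [32,0,0,0,8,0,0],
  [32,0,0,0,8,0,0],
  [32,0,0,0,8,0,0],
  [32,0,0,0,8,0,0],
  [32,0,0,0,8,0,0],
  [32,0,0,0,8,0,0],
  [32,0,0,0,8,0,0],
])

```text
time_s: 13.15
tool_pos: [524.4, -240.7, 185.7]
eef_rot: [0.703, 0.501, 0.42, -0.28]
contact_force: [-0.4, -0.4, -0.1]
finger_gap: 0.374
```

Emit:
carry_out([
  [32,0,0,0,8,0,0],
  [32,0,0,0,8,0,0],
  [32,0,0,0,0,0,0],
  [32,0,0,0,0,0,0],
  [32,0,0,0,0,0,0],
])

```text
time_s: 13.65
tool_pos: [524.4, -240.8, 185.6]
eef_rot: [0.629, 0.591, 0.378, -0.334]
contact_force: [0.2, 0.7, 0.2]
finger_gap: 0.376
```

```bash
cat >> h.py <<'E'
def tgt(pts,flip=True):
    s=get_state();Rm,t,M=rackpose();M0=quat(s['eef_rot']).as_matrix()
    if flip: M=M@np.diag([1.,-1,-1])
    print(s["time_s"],"q",s['qpos'].round(3),"face",(Rm.T@(s["tool_pos"]-t)).round(1),"F",s["contact_force"].round(1),"gap",round(s["finger_gap"]*85.4,1))
    print('rot',R.from_matrix(M0.T@M).as_rotvec(degrees=True).round(2)); plan([Rm@np.array(p)+t for p in pts],M)
E
python3 -c "
from h import *
tgt([(-10,-72.6,60),(-10,-72.6,-30.5)])"
```

```text
13.65 q [-0.732  0.203  1.937  0.565  0.705  0.374] face [ -4.6 -70.1 112. ] F [0.2 0.7 0.2] gap 32.2
rot [1.15 0.3  0.62]
to [ 546. -242.  138.] tool shift [52.  -5.4  2.5] len 52.0
to [ 591. -239.   60.] tool shift [90.5 -0.  -0. ] len 90.0
```

Emit:
carry_out([
  [32,13,-2,1,1.15,0.3,0.6],
  [32,13,-2,1,0,0,0],
  [32,13,-1.4,0.5,0,0,0],
  [32,13,0,0,0,0,0],
  [32,10,0,0,0,0,0],
  [32,0,0,0,0,0,0],
  [32,0,0,0,0,0,0],
  [32,0,0,0,0,0,0],
  [32,0,0,0,0,0,0],
])

```text
time_s: 14.55
tool_pos: [550.7, -241.9, 129.7]
eef_rot: [0.623, 0.601, 0.373, -0.334]
contact_force: [-0.0, -0.2, -0.2]
finger_gap: 0.377
```

```bash
python3 -c "
from h import *
tgt([(-10,-72.6,-30.5)])"; python3 wl.py w10 230
```

```text
14.55 q [-0.702  0.315  1.972  0.694  0.573  0.267] face [ -9.8 -73.   50.4] F [-0.  -0.2 -0.2] gap 32.2
rot [-0.13  0.04 -0.02]
to [ 591. -239.   60.] tool shift [80.9 -0.2 -0.4] len 81.0
```

View pics/w10.png

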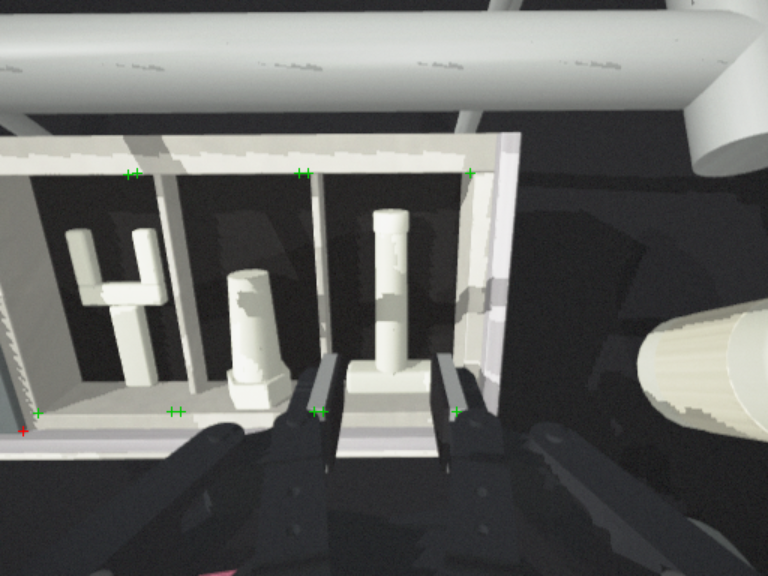

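```bash
cat > pl2.py <<'E'
from h import *
s=get_state();K,Rc,tc=cam("wrist",s);Rm,t,M=rackpose()
def f(u,v,z):
    d=Rm.T@Rc@np.linalg.inv(K)@np.array([u/1.5,v/1.5,1]);o=Rm.T@(tc-t);return (o+d*(z-o[2])/d[2]).round(1)
for u,v,z in [(376,240,-25),(407,240,-25),(376,350,-25),(407.5,350,-25),(348,362,-16),(431,362,-16),(391,213,-25),(318,300,-18),(327,300,-18),(472,300,0)]:print(u,v,f(u,v,z))
E
python3 pl2.py
```

```text
376 240 [ 25.  -67.4 -25. ]
407 240 [ 25.  -83.3 -25. ]
376 350 [-37.3 -66.8 -25. ]
407.5 350 [-37.4 -84.4 -25. ]
348 362 [-40.  -51.9 -16. ]
431 362 [-40.1 -96.7 -16. ]
391 213 [ 38.8 -75.1 -25. ]
318 300 [ -5.  -37.2 -18. ]
327 300 [ -5.1 -41.9 -18. ]
472 300 [   1.3 -113.4    0. ]
```

The tool is square to the face, the plug axis is 2.4 mm to image right, and the fingers fit inside the pocket walls. I'll descend.

Emit:
carry_out([
  [32,10,0,1.2,0,0,0],
  [32,14,0,1.1,0,0,0],
  [32,14,0,0,0,0,0],
  [32,14,0,0,0,0,0],
  [32,10,0,0,0,0,0],
  [32,0,0,0,0,0,0],
  [32,0,0,0,0,0,0],
  [32,0,0,0,0,0,0],
  [32,0,0,0,0,0,0],
])

```text
time_s: 15.5
tool_pos: [581.7, -242.2, 75.9]
eef_rot: [0.623, 0.601, 0.373, -0.334]
contact_force: [0.2, -0.8, -0.0]
finger_gap: 0.374
```

```bash
python3 -c "
from h import *
tgt([(-10,-75.3,-30)])"; python3 wl.py w11 230
```

```text
15.5 q [-0.66   0.431  1.974  0.829  0.466  0.146] face [-10.  -75.3 -11.6] F [ 0.2 -0.8 -0. ] gap 31.9
rot [-0.14  0.03 -0.01]
to [ 591. -242.   60.] tool shift [18.4 -0.   0. ] len 18.0
```

View pics/w11.png

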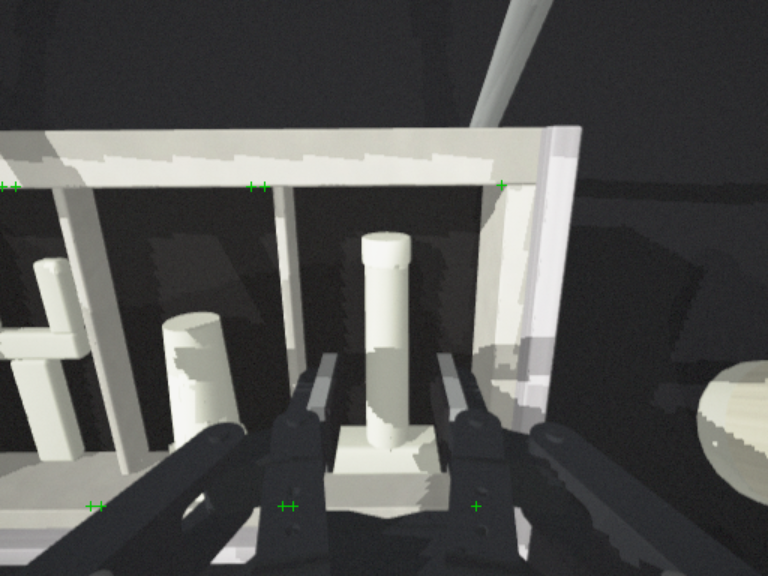

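The fingers are centred on the body with clearance on both sides. I'll go to depth and close.

Emit:
carry_out([
  [32,8,0,0,0,0,0],
  [32,6,0,0,0,0,0],
  [32,4,0,0,0,0,0],
  [32,0,0,0,0,0,0],
  [32,0,0,0,0,0,0],
  [32,0,0,0,0,0,0],
])

```text
time_s: 16.15
tool_pos: [590.6, -241.3, 59.7]
eef_rot: [0.623, 0.601, 0.373, -0.334]
contact_force: [0.4, 0.3, -0.3]
finger_gap: 0.374
```

```bash
python3 -c "
from h import *
tgt([(-10,-75.3,-30)])"
```

```text
16.15 q [-0.647  0.466  1.973  0.877  0.439  0.103] face [-10.3 -75.  -30.1] F [ 0.4  0.3 -0.3] gap 31.9
rot [-0.14 -0.01  0.03]
to [ 591. -242.   60.] tool shift [-0.1  0.3  0.3] len 0.0
```

Emit:
carry_out([
  [24,0,0,0,0,0,0],
  [18,0,0,0,0,0,0],
  [10,0,0,0,0,0,0],
  [0,0,0,0,0,0,0],
  [0,0,0,0,0,0,0],
  [0,0,0,0,0,0,0],
])

```text
time_s: 16.75
tool_pos: [590.6, -241.5, 60.1]
eef_rot: [0.623, 0.601, 0.373, -0.334]
contact_force: [-2.8, 0.2, 5.4]
finger_gap: 0.173
```

```bash
python3 -c "
from h import *
tgt([(-10,-75.3,-30)])"; python3 wl.py w12 230
```

```text
16.75 q [-0.647  0.465  1.973  0.877  0.439  0.103] face [-10.1 -75.2 -29.7] F [-2.8  0.2  5.4] gap 14.8
rot [-0.14  0.02  0.  ]
to [ 591. -242.   60.] tool shift [0.3 0.1 0.1] len 0.0
```

View pics/w12.png

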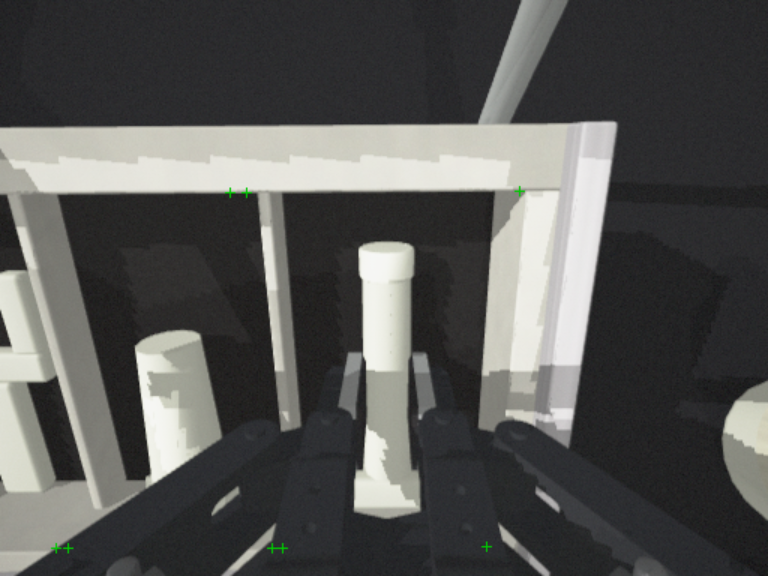

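The jaws hold the body, with an opening of 14.8 mm. I'll lift square out.

Emit:
carry_out([
  [0,-5,0,0,0,0,0],
  [0,-10,0,0,0,0,0],
  [0,-15,0,0,0,0,0],
  [0,-15,0,0,0,0,0],
  [0,-15,0,0,0,0,0],
  [0,-20,0,0,0,0,0],
  [0,-20,0,0,0,0,0],
  [0,0,0,0,0,0,0],
  [0,0,0,0,0,0,0],
  [0,0,0,0,0,0,0],
  [0,0,0,0,0,0,0],
])

```text
time_s: 17.9
tool_pos: [540.6, -244.2, 145.3]
eef_rot: [0.622, 0.601, 0.374, -0.334]
contact_force: [0.1, -0.5, -0.9]
finger_gap: 0.171
```

```bash
python3 -c "
from h import *
tgt([(-10,-75.3,150)])"; python3 wl.py w13 230
```

```text
17.9 q [-0.721  0.283  1.964  0.659  0.616  0.293] face [-10.9 -74.6  69.1] F [ 0.1 -0.5 -0.9] gap 14.6
rot [-0.17 -0.07  0.1 ]
to [ 501. -248.  216.] tool shift [-80.9   0.9   0.7] len 81.0
```

View pics/w13.png

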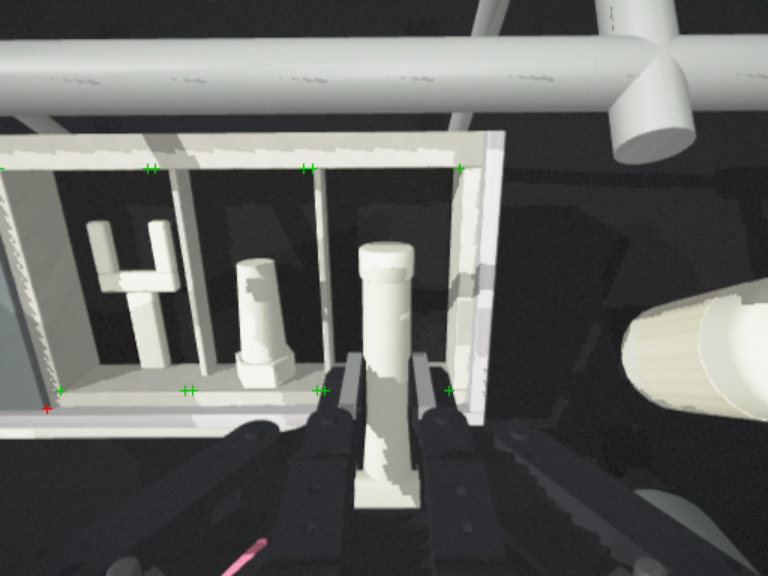

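The plug is held and the other spares are in place. I'll back out further, turn the tool vertical so the plug is level, then go to the tray.

```bash
python3 - <<'E'
from h import *
s=get_state();Rm,t,M=rackpose();M0=quat(s['eef_rot']).as_matrix()
yaw=np.load("rack.npy")[3]
y=np.array([np.cos(yaw),np.sin(yaw),0]);X=np.array([0,0,-1.]);Md=np.c_[X,y,np.cross(X,y)]
print(R.from_matrix(M0.T@Md).as_rotvec(degrees=True).round(2))
np.save("Md.npy",Md)
p=s["tool_pos"]+M0@[-70,0,0];print(p)
plan_pts=[(495,-247,215),(495,80,215),(518,410,215),(518,410,60)]
q=p
for a in plan_pts:
    print(a,(Md.T@(np.array(a)-q)).round(1));q=np.array(a)
E
```

```text
[ -0.14  -0.12 -29.9 ]
[ 505.82942076 -246.61315443  206.00354411]
(495, -247, 215) [ -9.  -10.8  -0.3]
(495, 80, 215) [   0.    21.4 -326.3]
(518, 410, 215) [   0.    44.6 -327.8]
(518, 410, 60) [155.   0.   0.]
```

Emit:
carry_out([
  [0,-20,0,0,0,0,0],
  [0,-25,0,0,0,0,0],
  [0,-25,0,0,0,0,0],
  [0,0,0,0,0,0,-5],
  [0,0,0,0,0,0,-5],
  [0,0,0,0,0,0,-5],
  [0,0,0,0,0,0,-5],
  [0,0,0,0,0,0,-5],
  [0,0,0,0,0,0,-5],
  [0,-9,-11,0,0,0,0],
  [0,0,0,0,0,0,0],
  [0,0,0,0,0,0,0],
  [0,0,0,0,0,0,0],
])

```text
time_s: 19.25
tool_pos: [493.9, -247.5, 215.9]
eef_rot: [0.515, 0.485, 0.516, -0.484]
contact_force: [0.1, 0.1, -0.1]
finger_gap: 0.17
```

```bash
cat > st.py <<'E'
from h import *
import sys
s=get_state();Md=np.load("Md.npy");M0=quat(s['eef_rot']).as_matrix()
print(s["time_s"],s["qpos"].round(2),s["tool_pos"].round(1),"F",s["contact_force"].round(1),"gap",round(s["finger_gap"]*85.4,1),"rot",R.from_matrix(M0.T@Md).as_rotvec(degrees=True).round(1))
q=s["tool_pos"]
for a in eval(sys.argv[1]):
    print(a,(Md.T@(np.array(a)-q)).round(1));q=np.array(a)
E
python3 st.py "[(495,80,215),(518,410,215)]"
```

```text
19.25 [-0.54  0.29  1.58  0.    1.28  0.97] [ 493.9 -247.5  215.9] F [ 0.1  0.1 -0.1] gap 14.5 rot [-0.2 -0.1  0. ]
(495, 80, 215) [   0.9   22.5 -326.8]
(518, 410, 215) [   0.    44.6 -327.8]
```

Emit:
carry_out([
  [0,0,2,-20,0,0,0],
  [0,0,2,-34,0,0,0],
  [0,0,2,-34,0,0,0],
  [0,0,2,-34,0,0,0],
  [0,0,2,-34,0,0,0],
  [0,0,2,-34,0,0,0],
  [0,0,2,-34,0,0,0],
  [0,0,3,-34,0,0,0],
  [0,0,3,-34,0,0,0],
  [0,0,3,-34,0,0,0],
  [0,0,4,-34,0,0,0],
  [0,0,4,-34,0,0,0],
  [0,0,5,-34,0,0,0],
  [0,0,5,-34,0,0,0],
  [0,0,5,-34,0,0,0],
  [0,0,5,-34,0,0,0],
  [0,0,5,-34,0,0,0],
  [0,0,4,-34,0,0,0],
  [0,0,4,-34,0,0,0],
  [0,0,4,-22,0,0,0],
])

```text
time_s: 21.25
tool_pos: [521.0, 411.2, 216.8]
eef_rot: [0.515, 0.484, 0.516, -0.483]
contact_force: [0.1, 0.3, -0.4]
finger_gap: 0.168
```

Emit:
carry_out([
  [0,0,0,0,0,0,0],
  [0,0,0,0,0,0,0],
  [0,0,0,0,0,0,0],
  [0,0,0,0,0,0,0],
])

```text
time_s: 21.65
tool_pos: [521.3, 407.8, 217.0]
eef_rot: [0.515, 0.484, 0.516, -0.484]
contact_force: [0.4, -0.1, -0.5]
finger_gap: 0.175
```

```bash
python3 st.py "[(518,410,215),(518,410,50)]"; python3 wl.py w14 230
python3 -c "
from h import *
a=grab_frame('top')[:,:,::-1];cv2.imwrite('pics/top3.png',cv2.resize(a[90:240,80:350],None,fx=2.9,fy=2.9))"
```

```text
21.65 [0.6  0.44 1.33 0.   1.37 2.11] [521.3 407.8 217. ] F [ 0.4 -0.1 -0.5] gap 15.0 rot [-0.2 -0.   0. ]
(518, 410, 215) [ 2.  -3.1 -2.4]
(518, 410, 50) [165.   0.   0.]
```

View pics/w14.png

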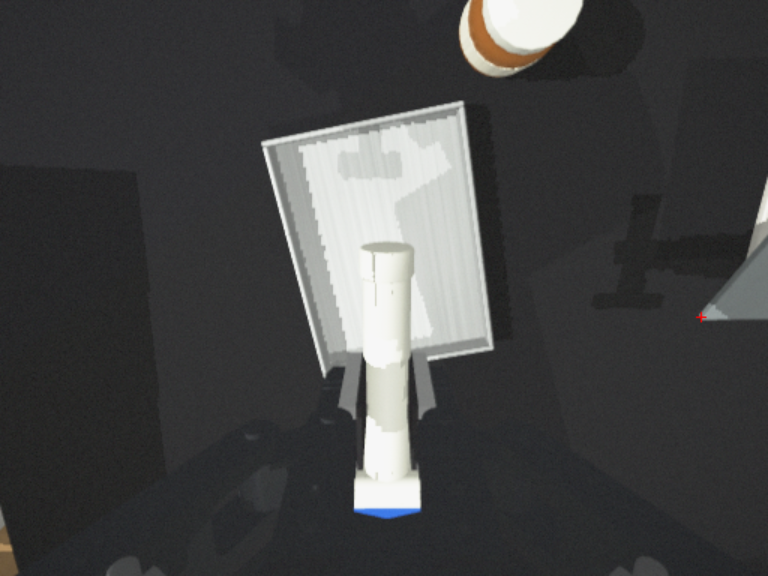

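View pics/top3.png

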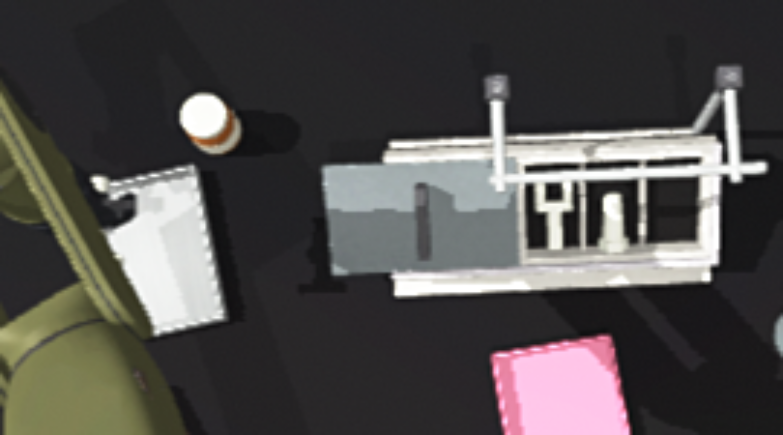

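```bash
python3 - <<'E'
from h import *
c=cam("wrist")
P=np.array([onplane(c,np.array(p)/1.5,25) for p in[(263,143),(463,102),(492,348),(324,376)]]);print(P.round(0),P.mean(0).round(1))
print(np.linalg.norm(np.diff(P,axis=0),axis=1));d=P[1]-P[2];print(np.degrees(np.arctan2(d[1],d[0])))
E
```

```text
[[597. 504.  25.]
 [634. 361.  25.]
 [443. 313.  25.]
 [407. 456.  25.]] [520.3 408.7  25. ]
[147.87345797 197.24108144 147.45861947]
13.963680149078671
```

The tray measures (520, 409), yaw 14°, and both views agree. I'll yaw with it and lower, in stages.

Emit:
carry_out([
  [0,10,0,0,-5,0,0],
  [0,20,0,0,-5,0,0],
  [0,30,0,0,0,0,0],
  [0,30,0,0,0,0,0],
  [0,30,0,0,0,0,0],
  [0,30,0,0,0,0,0],
  [0,20,0,0,0,0,0],
  [0,15,0,0,0,0,0],
  [0,0,0,0,0,0,0],
  [0,0,0,0,0,0,0],
  [0,0,0,0,0,0,0],
])

```text
time_s: 22.85
tool_pos: [522.4, 410.2, 33.4]
eef_rot: [0.556, 0.438, 0.556, -0.436]
contact_force: [0.2, 0.2, -0.6]
finger_gap: 0.172
```

```bash
python3 st.py "[(520,409,10)]"; python3 wl.py w15 230
```

```text
22.85 [0.6  0.61 1.53 0.   1.   1.93] [522.4 410.2  33.4] F [ 0.2  0.2 -0.6] gap 14.7 rot [ 9.9 -0.1 -0.1]
(520, 409, 10) [23.4 -2.5  1. ]
```

View pics/w15.png

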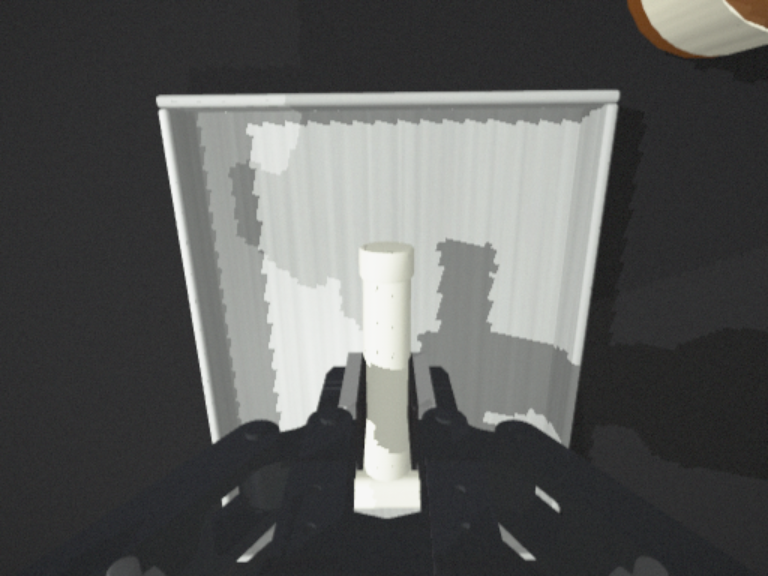

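The plug is centred and aligned inside the tray and still held. I'll lower it slowly to the floor.

Emit:
carry_out([
  [0,8,0,0,0,0,0],
  [0,6,0,0,0,0,0],
  [0,4,0,0,0,0,0],
  [0,2,0,0,0,0,0],
  [0,0,0,0,0,0,0],
  [0,0,0,0,0,0,0],
  [0,0,0,0,0,0,0],
])

```text
time_s: 23.6
tool_pos: [521.4, 409.7, 12.0]
eef_rot: [0.555, 0.437, 0.556, -0.437]
contact_force: [-1.0, 0.2, -0.3]
finger_gap: 0.17
```

Emit:
carry_out([
  [0,2,0,0,0,0,0],
  [0,1.5,0,0,0,0,0],
  [0,0,0,0,0,0,0],
  [0,0,0,0,0,0,0],
])

```text
time_s: 24.0
tool_pos: [521.1, 409.6, 8.3]
eef_rot: [0.555, 0.437, 0.556, -0.437]
contact_force: [0.3, 0.7, -0.5]
finger_gap: 0.168
```

Emit:
carry_out([
  [0,1,0,0,0,0,0],
  [0,0.5,0,0,0,0,0],
  [0,0,0,0,0,0,0],
  [0,0,0,0,0,0,0],
])

```text
time_s: 24.4
tool_pos: [521.4, 409.7, 7.5]
eef_rot: [0.555, 0.438, 0.556, -0.437]
contact_force: [-0.3, -1.5, 6.2]
finger_gap: 0.172
```

Contact shows as 6 N upward at TCP z=7.5, so the plug is on the floor. I'll release and retreat.

Emit:
carry_out([
  [18,0,0,0,0,0,0],
  [24,0,0,0,0,0,0],
  [34,0,0,0,0,0,0],
  [40,0,0,0,0,0,0],
  [40,0,0,0,0,0,0],
  [40,-10,0,0,0,0,0],
  [40,-20,0,0,0,0,0],
  [40,-30,0,0,0,0,0],
  [40,-35,0,0,0,0,0],
  [40,-35,0,0,0,0,0],
  [40,-30,0,0,0,0,0],
  [40,0,0,0,0,0,0],
  [40,0,0,0,0,0,0],
  [40,0,0,0,0,0,0],
  [40,0,0,0,0,0,0],
])

```text
time_s: 25.9
tool_pos: [520.3, 408.7, 165.2]
eef_rot: [0.555, 0.436, 0.557, -0.438]
contact_force: [-0.2, 0.2, -0.1]
finger_gap: 0.469
```

```bash
python3 st.py "[]"; python3 wl.py w16 230
python3 -c "
from h import *
a=grab_frame('scene')[:,:,::-1];cv2.imwrite('pics/sc3.png',cv2.resize(a[150:330,90:460],None,fx=2.1,fy=2.1))"
```

```text
25.9 [0.6  0.48 1.4  0.   1.27 1.93] [520.3 408.7 165.2] F [-0.2  0.2 -0.1] gap 40.0 rot [9.9 0.  0.2]
```

View pics/w16.png

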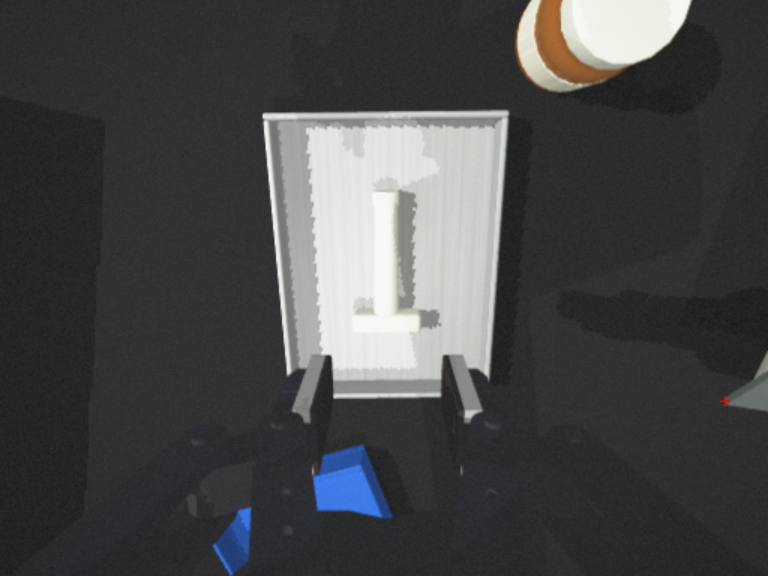

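View pics/sc3.png

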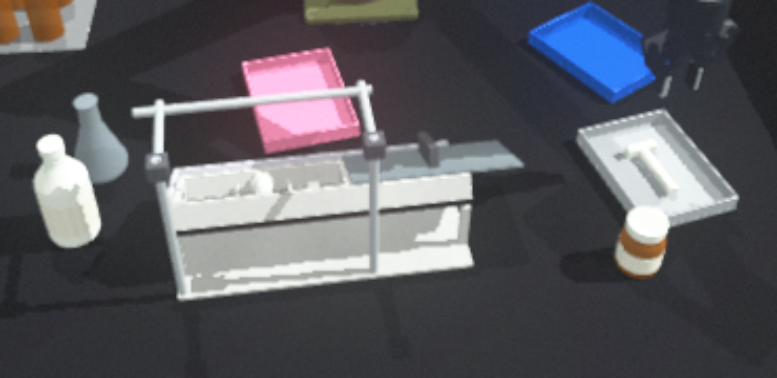

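The plug lies at (386,255) in the middle of the tray, the cover is flat and parked, and the bystanders stand upright and unmoved. The arm touches nothing, so I'm handing in.

```bash
python3 -c "
from bench import *
s=get_state();print(s['qvel'].round(4));print(sign_off())"
```

```text
[-0.0012 -0.0012 -0.004   0.0004  0.001   0.0002]
the job is handed in; nothing more can be done
None
```

The job is done and handed in at about 26 s of the 58 s allowed. I gripped the rib and slid the cover along the face to about 230 mm left, where it is parked. I found the plug in the right-hand pocket, lifted it out square to the face and carried it level to the steel tray. I lowered it while held until it touched the floor (about 6 N), then released it and backed off.

**Last checks:**
- **Plug:** it lies flat in the middle of the tray.
- **Cover:** it lies flat and parked.
- **Stopper and fork clip:** both were still in their pockets when I looked after lifting the plug, and again from above when I reached the tray.
- **Bottle, flask and jar:** they stand upright where they were.
- **Robot:** the tool is about 160 mm above the bench, reads no force and touches nothing.

**What disagreed along the way:**
- **Joint 6 limit:** the first approach to the plug drove joint 6 to its limit, reading -2.683 against the stated -2.68. It may therefore have passed its range by a hair. I backed out and took the grasp turned half round.
- **Cover during the slide:** it rode 2–3 mm up off the ledge part-way, with about 23 N pressing on the face. I eased that off and it was seated again at the end.
- **Early tool pose:** some early readings were a few mm off because the arm settles slowly. I re-measured before grasping the plug.

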